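# Find the index notch of a filter turret

### The job

Take the black wing knob on the filter turret (the one with the spring plunger at its side) and turn it clockwise, seen from above, until you feel the turning torque dip and the plunger drops into the hidden notch. Leave it there, let go of the knob, and leave the round dial of the box next to it as it is set.

Things in the scene. Friction and masses are not known exactly. Their poses are not given: they have to be found in the camera images.
- wing_grip (a point): Wing knob of the filter turret: black upright bar 60 mm long, 14 mm thick, 36 mm tall, on a black disc (60 mm across, its top 70 mm above the bench). Point on the turning axis, 12 mm below the bar's top, 24 mm above the disc. x along the bar, y across its thickness, z up. Turns clockwise from above (negative about z), drag about 0.05 N m. Nothing else within 120 mm rises above the disc.
- turret: Grey box 30 mm high, fixed, with an aluminium drum (116 mm across); origin on the bench under the knob's axis, x towards the plunger. The drum hides a notch 25 to 77 degrees clockwise from the start. From 11 degrees before its centre the knob pulls itself on (torque dips and reverses, 0.3 N m); past it, it resists (0.7 N m) and 10 degrees on is out again. Freed within 6 degrees it centres itself.
- plunger (a joint): Spring pin lying level in a small aluminium block on the turret's box, far side of the drum; round black head (20 mm across, about 105 to 115 mm from the knob's axis, 45 mm above the bench). Metres: 0.000 to 0.0015 riding on the cam (head 14 mm clear of the block), growing as it moves in towards the axis, about 0.0065 home in the notch (head 8 mm from the block). Moved only by its spring.
- dial_edge (a point): White mark on the top of the round fluted dial of the neighbouring lamp box (black cylinder 52 mm across, 36 mm tall, on a like drum and grey box). Mark 98 mm above the bench, 22 mm from the dial's axis; x from the mark to the axis. Not to be turned. The two boxes may stand either way round.
Not all that is in view belongs to the job. What is shaped like the turret but red is not meant.

How it is judged:
By the outcome, as a careful person would: the job done as asked, in the order asked, and still so for the second after the job is handed in, with the robot touching nothing.
It also fails if it takes over 38 s, if anything falls off the work surface, if the arm or the gripper's body presses on something with over 40 N, if the wrist force passes 120 N, or if a joint passes its speed limit or range.

### The arm

A 6-joint arm with a two-finger parallel gripper is mounted at the origin on the work surface. World frame = base frame: x ahead of the robot, y to its left, z up, the work surface at z = 0. Lengths are in m, angles in rad, forces in N, time in s.
With the tool pointing down it reaches from about 0.25 to 0.8 m from the base axis. Payload 3.9 kg.
Tool frame: the origin (TCP) lies midway between the tips of the shut fingers; the grasp point (between the pads) lies 19 mm behind it (bot.grasp_offset is the distance from the TCP to the grasp point, in m); x points along the fingers, y is the direction in which the jaws open and shut, and the axes are right-handed (so a half turn about x gives the same grasp; the last joint's range is limited). The gripper opens to 85 mm and grips with 20 to 120 N. Pads are 22 mm wide; open, the fingers measure 114 mm over their backs; the gripper's body (76 mm by 85 mm) begins 54 mm behind the grasp point. The pads swing forward as they close: fully open they stand 13 mm farther back than shut.
Start: joints at [1.297, 0.26, -0.138, 1.173, 0, 1.571], TCP at [0.142, 0.505, 0.231] pointing down, gripper open.
Joint ranges: [-2.78, 2.78], [-0.83, 1.72], [-1.28, 1.37], [-1.9, 2.12], [-1.57, 1.48], [-3.14, 3.14]. Speed limits (rad/s): [2.57, 2.57, 3.14, 3.14, 3.14, 3.14].

### API

Orientations are given as a rotation vector (axis times angle).
In Python, from cell import bot, snapshot, camera_params, job, masks_of gives the robot as it stands.
- The arm moves only by the tool jog_arm, never from a script. Its argument "targets" is a list of rows, each a list of 5 numbers: the shift along the tool's x, y, z in m, then the turn about the tool's x in degrees, then the finger opening in m, from 0 to 0.0854. In form: [[tx, ty, tz, twist, gripper], ...]. A call has 1 to 5 rows; each row is the pose to reach, as a shift and turn from the pose commanded when the call began, along the tool's axes at that moment; what a row does not reach only later rows make up. A row lasts 1/12 s, in which the tool goes at most 41.7 mm and 7.16 degrees, less where a joint would pass 70% of its speed; a pose out of reach is approached as far as the arm can. A call with a gripper value outside its range is refused whole. The fingers move at their own pace and stop on an object; "newtons" is the grip in N (left out, the last holds). Time passes only in rows, so rows that repeat a pose let the fingers close. It gives the time, the measured TCP pose, the force and the opening at its end, in the units of the state.
- bot.read_state(): the state, without advancing time (a new reading comes with each control period).
- snapshot(name): name is "scene" or "top"; returns (picture, depth): 384x512x3 uint8, blue, green, red; 384x512 float32, m along the optical axis (not along the pixel's ray), 0 where there is no reading.
- camera_params(name): a dict with "camera_matrix" (3x3 intrinsics, pixels), "origin" and "orientation" of the camera in the world. Camera axes: x right, y down, z forward; pixel columns grow to the right and rows downward; lengths in m; the calibration is good to about 2 mm. A picture is of the moment at which its call begins. camera_params takes no time and is no camera call.
- job.close_job(): hands the job in, once; it reports no verdict.
Trained networks look in the newest picture that a camera, given by its name, has taken for a name from the list of things; names that differ only in an ending like _2 or _b are one class to them, and where a whole thing is asked for, a point or a joint stands for the part that bears it (a point fixed in the world has none). Each returns a list of dicts, best first, with "score" (0 to 1); they miss things now and then, are a little off and sometimes report something else, mostly with a low value. They report only what shows in the picture. A call takes as long as a camera call. They do not tell look-alikes from the thing itself.
- masks_of(camera, target): "pixels" (384x512 bool, what is visible of it) and "bbox" ([left, top, width, height] in pixels, round what is visible of it).
The state is a dict: "time": time; "joint_positions": joint angles; "dq": joint speeds; "effort": joint torques, N m; "eef_pos": TCP position; "eef_rot": TCP orientation; "force": force on the tool from outside, world axes, zero at the start; "wrist_torque": the same for the moment, N m; "grip_width": opening from 0.0 (shut) to 1.0 (fully open).
Only numpy, scipy, OpenCV 4.12 (cv2) and the standard library are available. Lean on these libraries where they do the work, as an engineer would, in place of code of your own. Each camera call takes 0.05 s, during which the arm holds its last target.

## Working session

There is one attempt and no reset: what is moved stays moved. The work goes in short steps, Python scripts to look and compute and a tool call to move; the robot and the scene stay as the last step left them, time stands still between calls to the robot, and variables do not carry over. Pictures are saved under pics/ and viewed, and the job is handed in when it is done.

Besides the shell and the picture viewer there is one more tool, called after ">>>" as name(argument=value, ...), one argument or row to a line, values as JSON. jog_arm: Moves the arm, as the interface text tells. Its arguments: {"type":"object","properties":{"targets":{"type":"array"},"newtons":{"type":"number"}},"required":["targets"]}

```bash
mkdir -p pics
cat > h.py <<'E'
import numpy as np,cv2
from cell import bot, snapshot, camera_params, job, masks_of
from scipy.spatial.transform import Rotation as R
def cam(n):
    p=camera_params(n);K=np.array(p["camera_matrix"]);o=np.array(p["origin"]);r=np.array(p["orientation"],float)
    Rm=r if r.shape==(3,3) else R.from_rotvec(r).as_matrix()
    return K,o,Rm
def pts(n,d):
    K,o,Rm=cam(n);v,u=np.mgrid[0:d.shape[0],0:d.shape[1]]
    c=np.stack([(u-K[0,2])/K[0,0]*d,(v-K[1,2])/K[1,1]*d,d],-1)
    return c@Rm.T+o
def proj(n,P):
    K,o,Rm=cam(n);c=(np.atleast_2d(P)-o)@Rm;q=c@K.T;return q[:,:2]/q[:,2:]
E
python3 - <<'E'
from h import *
for n in("scene","top"):
    print(n,camera_params(n))
    im,d=snapshot(n);cv2.imwrite(f"pics/{n}0.png",im);np.savez(f"{n}0.npz",im=im,d=d)
    for t in("wing_grip","turret","plunger","dial_edge"):
        P=pts(n,d)
        for m in masks_of(n,t)[:3]:
            k=m["pixels"]&(d>0);print(n,t,round(m["score"],2),m["bbox"],np.median(P[k],0).round(3) if k.any() else None, k.sum())
s=bot.read_state();print(s)
E
```

```text
scene {'camera_matrix': array([[387.39237901,   0.        , 254.16197143],
       [  0.        , 387.39237901, 197.08638815],
       [  0.        ,   0.        ,   1.        ]]), 'origin': array([0.94718497, 0.30277882, 0.61075581]), 'orientation': array([-1.19195292, -2.24473012,  1.01236588])}
scene wing_grip 0.82 [221.8, 112.5, 22.9, 21.3] [ 0.224 -0.24   0.077] 349
scene wing_grip 0.66 [298.3, 223.6, 35.1, 36.3] [0.483 0.138 0.069] 761
scene turret 0.85 [267.6, 222.3, 81.4, 111.1] [0.529 0.157 0.03 ] 7146
scene plunger 0.42 [205.3, 148.0, 12.5, 11.9] [ 0.329 -0.233  0.048] 41
scene dial_edge 0.73 [149.8, 197.8, 30.8, 28.8] [ 0.574 -0.141  0.094] 749
top {'camera_matrix': array([[408.55660109,   0.        , 256.18333583],
       [  0.        , 408.55660109, 194.96643002],
       [  0.        ,   0.        ,   1.        ]]), 'origin': array([ 0.2901674 , -0.01096032,  1.06671766]), 'orientation': array([-2.12609377,  2.1864035 , -0.1784108 ])}
top wing_grip 0.85 [179.4, 165.4, 21.8, 24.6] [0.475 0.13  0.072] 491
top wing_grip 0.63 [335.5, 267.0, 20.9, 27.5] [ 0.217 -0.241  0.073] 4
[... 186 characters left out ...]
 [ 0.564 -0.151  0.098] 430
{'time': 0.5, 'joint_positions': array([ 1.29698721e+00,  2.60022497e-01, -1.38198013e-01,  1.17270654e+00,
        7.82613180e-06,  1.57078826e+00]), 'dq': array([ 6.54687734e-05, -9.61319346e-04,  4.68647219e-04, -6.66434408e-04,
       -1.77649287e-04, -3.99061891e-04]), 'effort': array([ 4.21116529e-04, -4.05247486e+01,  2.54000294e+01,  3.20453495e-03,
       -5.05386743e-05, -9.41057664e-06]), 'eef_pos': array([0.1419405 , 0.50538135, 0.23125534]), 'eef_rot': array([ 0.21482111,  1.56011567, -0.21502338]), 'force': array([ 1.00964443,  0.12989748, -0.18242042]), 'wrist_torque': array([-0.00254331,  0.03034808,  0.03512395]), 'grip_width': 0.9964147704624362}
```

View pics/scene0.png

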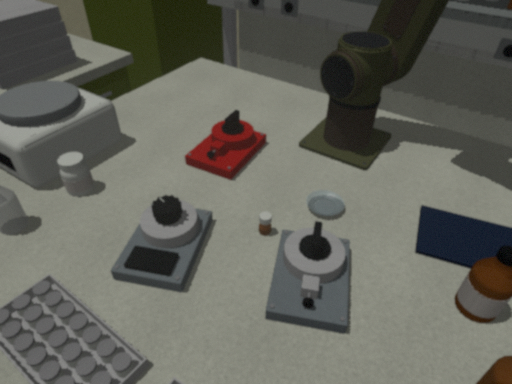

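View pics/top0.png

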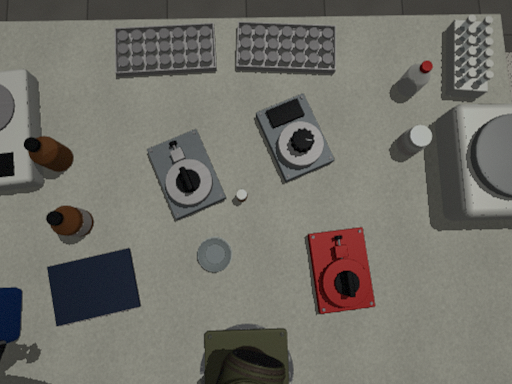

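Run:
```python
import cv2
a=cv2.imread("pics/scene0.png");b=cv2.imread("pics/top0.png")
cv2.imwrite("pics/sc1.png",cv2.resize(a[205:345,240:380],None,fx=4,fy=4,interpolation=2))
cv2.imwrite("pics/tc1.png",cv2.resize(b[115:235,135:275],None,fx=5,fy=5,interpolation=2))
```

```text
(no output)
```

View pics/sc1.png

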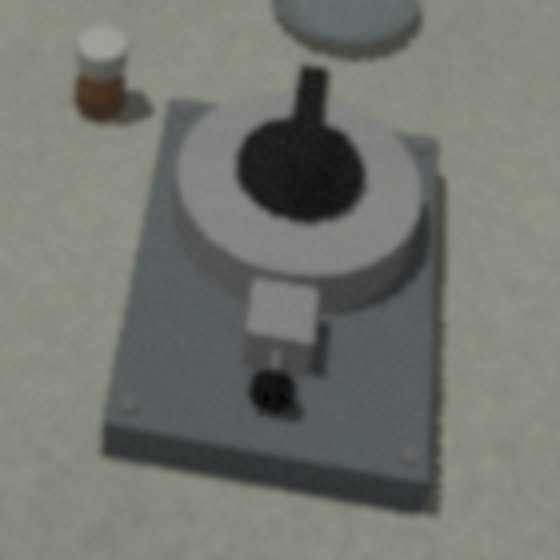

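View pics/tc1.png

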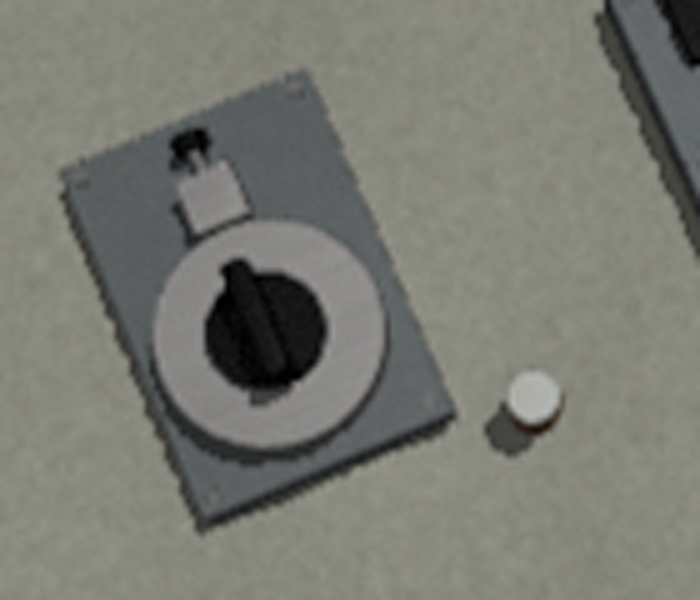

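The grey turret is at top px (188,180) and scene px (315,250), with its plunger at top px (175,147). The lamp dial is at (302,142). The red look-alike at (340,275) is ignored. Next I measure the axis and the bar.

Run:
```python
from h import *
for n,c,box in(("top",(188,180),(150,220,145,215)),("scene",(315,250),(270,360,215,290))):
    z=np.load(n+"0.npz");im,d=z["im"],z["d"];P=pts(n,d)
    m=np.zeros(d.shape,bool);m[box[2]:box[3],box[0]:box[1]]=1
    m&=(d>0);g=im.max(-1)
    Z=P[...,2]
    print(n,"hist",np.histogram(Z[m],bins=np.arange(0,.125,.01)))
    b=m&(Z>.088)&(g<70)
    q=P[b];print("bar",len(q),q.mean(0).round(4),q.min(0).round(3),q.max(0).round(3),"zpct",np.percentile(q[:,2],[50,90]).round(4))
    if len(q)>5:
        top=q[q[:,2]>np.percentile(q[:,2],90)-.008]
        (cx,cy),(w,h),a=cv2.minAreaRect((top[:,:2]*1000).astype(np.float32));print("rect",cx,cy,w,h,a,len(top))
        w_,v=np.linalg.eigh(np.cov(top[:,:2].T));print("dir",np.degrees(np.arctan2(v[1,1],v[0,1])))
    # drum top: bright
    dr=m&(g>95)&(Z>.045)&(Z<.075);q=P[dr];print("drum z",np.median(q[:,2]),len(q))
    dm=(m&(Z>.052)).astype(np.uint8)
    cs,_=cv2.findContours(dm,0,1);cc=max(cs,key=cv2.contourArea)
    zt=np.median(q[:,2]);K,o,Rm=cam(n)
    uv=cc[:,0].astype(float);ray=np.c_[(uv[:,0]-K[0,2])/K[0,0],(uv[:,1]-K[1,2])/K[1,1],np.ones(len(uv))]@Rm.T
    pw=o+ray*((zt-o[2])/ray[:,2:]);
    print("circle",cv2.minEnclosingCircle((pw[:,:2]*1000).astype(np.float32)),cv2.fitEllipse((pw[:,:2]*1000).astype(np.float32)))
    disc=m&(g<70)&(Z>.06)&(Z<.078);print("disc",P[disc].mean(0),np.median(P[disc],0))
# bar top outline in top image dark pixels at brighter level: plunger head
z=np.load("top0.npz");P=pts("top",z["d"]);im=z["im"]
for r in range(136,165): print(r,im[r,164:200].max(-1).tolist())
```

```text
top hist (array([ 763,   23,  713, 1050,   51,  585,  891,  179,    8,   13,  142,
          2]), array([0.  , 0.01, 0.02, 0.03, 0.04, 0.05, 0.06, 0.07, 0.08, 0.09, 0.1 ,
       0.11, 0.12]))
bar 152 [0.4735 0.1317 0.1051] [0.447 0.117 0.088] [0.501 0.149 0.11 ] zpct [0.106  0.1089]
rect 475.2537536621094 133.0099334716797 57.16971206665039 13.971299171447754 22.33396339416504 138
dir -157.32131952250526
drum z 0.06036534693829387 1272
circle ((490.79364013671875, 138.62081909179688), 74.5423583984375) ((482.5008239746094, 135.699951171875), (107.88636016845703, 139.71109008789062), 114.5796890258789)
disc [0.47224501 0.13398109 0.06974866] [0.47311359 0.13300943 0.07025102]
scene hist (array([ 188,   19, 1225,  263,  159, 1791,  573,   49,   32,   34,  190,
          0]), array([0.  , 0.01, 0.02, 0.03, 0.04, 0.05, 0.06, 0.07, 0.08, 0.09, 0.1 ,
       0.11, 0.12]))
bar 212 [0.4823 0.1367 0.1024] [0.446 0.119 0.089] [0.504 0.151 0.107] zpct [0.1039 0.1053]
rect 474.8129577636719 134.19479370117188 60.32613754272461 13.80007266998291 22.026647567749023 182
dir -156.86210430629734
drum 
[... 4201 characters left out ...]
103, 100]
161 [94, 94, 94, 94, 95, 96, 97, 86, 43, 67, 103, 94, 65, 47, 84, 114, 126, 139, 139, 137, 138, 137, 137, 138, 138, 139, 139, 141, 139, 142, 140, 142, 143, 140, 129, 121]
162 [94, 94, 93, 94, 93, 95, 95, 85, 45, 44, 43, 51, 81, 111, 125, 139, 137, 134, 136, 134, 135, 138, 138, 138, 139, 141, 138, 140, 139, 141, 140, 140, 141, 141, 141, 138]
163 [95, 92, 92, 94, 92, 96, 93, 85, 44, 43, 59, 98, 126, 139, 136, 134, 135, 138, 136, 137, 138, 138, 138, 139, 138, 139, 138, 137, 138, 137, 139, 139, 138, 138, 138, 141]
164 [95, 93, 95, 95, 94, 95, 95, 93, 70, 71, 112, 131, 136, 136, 134, 135, 138, 136, 136, 138, 138, 138, 137, 138, 139, 136, 136, 139, 138, 139, 140, 137, 139, 139, 140, 139]
```

```bash
cat >> h.py <<'E'
AX=np.array([.475,.1336]);
def plan(target,ydir=None):
    s=bot.read_state();Rm=R.from_rotvec(s["eef_rot"]).as_matrix();p=np.array(s["eef_pos"])
    print("t",s["time"],"tcp",p.round(4),"x",Rm[:,0].round(3),"ydir",np.degrees(np.arctan2(Rm[1,1],Rm[0,1])).round(2),"q",np.array(s["joint_positions"]).round(3),"gw",s["grip_width"])
    print("shift tool",(Rm.T@(np.array(target)-p)).round(4),"F",s["force"].round(2),"T",s["wrist_torque"].round(3))
E
python3 -c "
from h import *
plan([.475,.1336,.14])"
```

```text
t 0.5 tcp [0.1419 0.5054 0.2313] x [-0. -0. -1.] ydir 74.31 q [ 1.297  0.26  -0.138  1.173  0.     1.571] gw 0.9964147704624362
shift tool [ 0.0913 -0.2679  0.4212] F [ 1.01  0.13 -0.18] T [-0.003  0.03   0.035]
```

>>> jog_arm(
  targets=[
    [0,-0.02,0.032,-4,0.085],
    [0,-0.042,0.066,-9,0.085],
    [0,-0.064,0.1,-15,0.085],
    [0,-0.085,0.134,-21,0.085],
    [0,-0.107,0.168,-27,0.085],
  ],
  newtons=30,
)

```text
time: 0.92
eef_pos: [0.2741, 0.3575, 0.2314]
eef_rot: [-0.154, 1.565, 0.155]
force: [0.6, 0.1, 0.1]
grip_width: 0.993
```

```bash
python3 -c "
from h import *
plan([.475,.1336,.14])"
```

```text
t 0.9167 tcp [0.2741 0.3575 0.2314] x [ 0.  0. -1.] ydir 101.28 q [ 0.917  0.132 -0.303  1.135 -0.     0.72 ] gw 0.9926683258517071
shift tool [ 0.0915 -0.2589  0.1531] F [0.64 0.09 0.1 ] T [-0.019 -0.032 -0.019]
```

>>> jog_arm(
  targets=[
    [0,-0.036,0.021,-3,0.085],
    [0,-0.07,0.041,-6,0.085],
    [0,-0.104,0.061,-9,0.085],
    [0,-0.138,0.082,-11,0.085],
    [0,-0.172,0.102,-11,0.085],
  ],
)

```text
time: 1.33
eef_pos: [0.4072, 0.2078, 0.2316]
eef_rot: [-0.301, 1.549, 0.302]
force: [1.4, 0.6, -0.5]
grip_width: 0.993
```

```bash
python3 -c "
from h import *
plan([.475,.1336,.14])"
```

```text
t 1.3333 tcp [0.4072 0.2078 0.2316] x [ 0.001  0.001 -1.   ] ydir 112.02 q [ 0.472  0.143 -0.289  1.137  0.     0.087] gw 0.9933198089670375
shift tool [ 0.0916 -0.0942  0.035 ] F [ 1.39  0.6  -0.5 ] T [ 0.001 -0.015 -0.043]
```

>>> jog_arm(
  targets=[
    [0,-0.034,0.013,0,0.085],
    [0,-0.066,0.024,0,0.085],
    [0,-0.094,0.035,0,0.085],
    [0.03,-0.094,0.035,0,0.06],
    [0.06,-0.094,0.035,0,0.05],
  ],
)

```text
time: 1.75
eef_pos: [0.4772, 0.1343, 0.1724]
eef_rot: [-0.297, 1.544, 0.298]
force: [0.2, 0.2, -1.5]
grip_width: 0.745
```

Run:
```python
from h import *
plan([.475,.1336,.077])
for n in("scene","top"):
    im,d=snapshot(n);cv2.imwrite(f"pics/{n}1.png",im)
    c=im[180:330,240:390] if n=="scene" else im[100:250,110:260]
    cv2.imwrite(f"pics/{n}1c.png",cv2.resize(c,None,fx=3.5,fy=3.5,interpolation=2))
```

```text
t 1.75 tcp [0.4772 0.1343 0.1724] x [ 0.006  0.002 -1.   ] ydir 111.74 q [ 0.274  0.24  -0.325  0.999 -0.    -0.105] gw 0.7447817565575656
shift tool [ 0.0953  0.0002 -0.0029] F [ 0.17  0.23 -1.53] T [-0.023  0.036 -0.032]
```

View pics/scene1c.png

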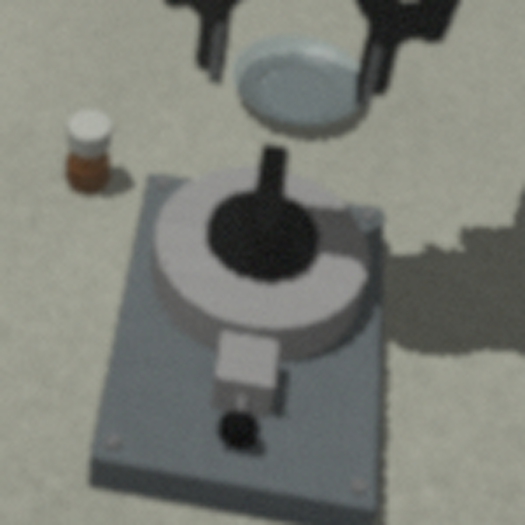

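View pics/top1c.png

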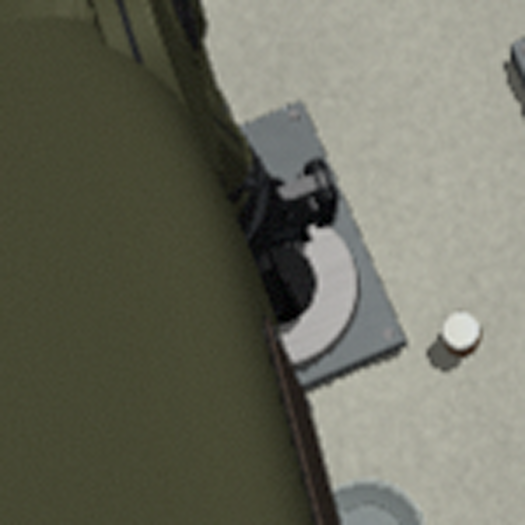

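The scene view shows the jaws straddling the bar, and the plunger head is still out at scene px (308,303). Now I go down, settle and check before closing.

>>> jog_arm(
  targets=[
    [0.03,0,0,0,0.05],
    [0.055,0,0,0,0.05],
    [0.075,0,0,0,0.05],
    [0.075,0,0,0,0.05],
    [0.075,0,0,0,0.05],
  ],
)

```text
time: 2.27
eef_pos: [0.4733, 0.1356, 0.0969]
eef_rot: [-0.301, 1.551, 0.301]
force: [0.7, -0.4, 1.5]
grip_width: 0.586
```

Run:
```python
from h import *
plan([.475,.1336,.077])
```

```text
t 2.2667 tcp [0.4733 0.1356 0.0969] x [-0.001 -0.    -1.   ] ydir 111.99 q [ 0.279  0.306 -0.451  0.815 -0.    -0.105] gw 0.5861148683278081
shift tool [ 0.0199 -0.0024  0.0008] F [ 0.72 -0.43  1.54] T [-0.01  -0.013  0.022]
```

>>> jog_arm(
  targets=[
    [0.01,-0.002,0.001,0,0.05],
    [0.019,-0.002,0.001,0,0.05],
    [0.019,-0.002,0.001,0,0.03],
    [0.019,-0.002,0.001,0,0.015],
    [0.019,-0.002,0.001,0,0.005],
  ],
  newtons=30,
)

```text
time: 2.68
eef_pos: [0.4756, 0.1338, 0.0777]
eef_rot: [-0.3, 1.549, 0.301]
force: [0.3, 0.2, -2.0]
grip_width: 0.167
```

>>> jog_arm(
  targets=[
    [0,0,0,0,0.005],
    [0,0,0,0,0.005],
    [0,0,0,0,0.005],
    [0,0,0,0,0.005],
  ],
)

```text
time: 3.02
eef_pos: [0.4756, 0.1338, 0.0778]
eef_rot: [-0.301, 1.549, 0.301]
force: [-0.7, -0.9, 2.3]
grip_width: 0.158
```

Run:
```python
from h import *
plan([.475,.1336,.077])
```

```text
t 3.0167 tcp [0.4756 0.1338 0.0778] x [ 0.001  0.    -1.   ] ydir 111.95 q [ 0.274  0.328 -0.477  0.765 -0.    -0.109] gw 0.15773375665538664
shift tool [ 0.0008  0.     -0.0006] F [-0.75 -0.9   2.28] T [-0.128  0.147  0.067]
```

>>> jog_arm(
  targets=[
    [0,0,0,4,0.005],
    [0,0,0,8,0.005],
    [0,0,0,12,0.005],
    [0,0,0,12,0.005],
  ],
)

```text
time: 3.35
eef_pos: [0.4757, 0.1334, 0.0777]
eef_rot: [-0.136, 1.566, 0.134]
force: [-1.7, -2.5, 7.6]
grip_width: 0.159
```

```bash
cat > r.py <<'E'
from h import *
s=bot.read_state();Rm=R.from_rotvec(s["eef_rot"]).as_matrix()
print("t %.2f turned %.2f Tz %.3f"%(s["time"],111.95-np.degrees(np.arctan2(Rm[1,1],Rm[0,1])),s["wrist_torque"][2]),s["wrist_torque"].round(3),s["force"].round(1),s["effort"][5].round(3),"gw",round(s["grip_width"],4))
E
python3 r.py
```

```text
t 3.35 turned 12.09 Tz -0.078 [-0.561  0.46  -0.078] [-1.7 -2.5  7.6] 0.412 gw 0.1587
```

>>> jog_arm(
  targets=[
    [0,0,0,3,0.005],
  ],
)

```text
time: 3.43
eef_pos: [0.4758, 0.1333, 0.0777]
eef_rot: [-0.097, 1.568, 0.095]
force: [-0.4, -2.8, 3.7]
grip_width: 0.151
```

```bash
python3 r.py
```

```text
t 3.43 turned 14.93 Tz 0.193 [-0.599 -0.075  0.193] [-0.4 -2.8  3.7] -0.475 gw 0.1513
```

>>> jog_arm(
  targets=[
    [0,0,0,3,0.005],
  ],
)

```text
time: 3.52
eef_pos: [0.4758, 0.1332, 0.0777]
eef_rot: [-0.055, 1.569, 0.053]
force: [0.0, -3.7, 5.3]
grip_width: 0.159
```

```bash
python3 r.py
```

```text
t 3.52 turned 18.00 Tz 0.455 [-0.665  0.136  0.455] [ 0.  -3.7  5.3] -0.039 gw 0.1592
```

>>> jog_arm(
  targets=[
    [0,0,0,0,0.005],
    [0,0,0,0,0.005],
  ],
)

```text
time: 3.68
eef_pos: [0.4757, 0.1332, 0.0777]
eef_rot: [-0.057, 1.569, 0.055]
force: [-0.4, -3.5, 5.9]
grip_width: 0.156
```

```bash
python3 r.py
```

```text
t 3.68 turned 17.88 Tz -0.033 [-0.75   0.177 -0.033] [-0.4 -3.5  5.9] 0.001 gw 0.1563
```

>>> jog_arm(
  targets=[
    [0,0,0,1,0.005],
    [0,0,0,2,0.005],
    [0,0,0,3,0.005],
  ],
)

```text
time: 3.93
eef_pos: [0.4758, 0.1331, 0.0777]
eef_rot: [-0.015, 1.57, 0.013]
force: [-1.5, -5.4, 7.5]
grip_width: 0.159
```

```bash
python3 r.py
```

```text
t 3.93 turned 20.94 Tz 0.057 [-0.962  0.344  0.057] [-1.5 -5.4  7.5] -0.085 gw 0.1594
```

>>> jog_arm(
  targets=[
    [0,0,0,1,0.005],
    [0,0,0,2,0.005],
    [0,0,0,3,0.005],
  ],
)

```text
time: 4.18
eef_pos: [0.4758, 0.133, 0.0777]
eef_rot: [0.026, 1.57, -0.029]
force: [-1.5, -5.8, 8.7]
grip_width: 0.16
```

```bash
python3 r.py
```

```text
t 4.18 turned 23.96 Tz 0.154 [-1.048  0.461  0.154] [-1.5 -5.8  8.7] -0.059 gw 0.1595
```

>>> jog_arm(
  targets=[
    [0,0,0,1,0.005],
    [0,0,0,2,0.005],
    [0,0,0,3,0.005],
  ],
)

```text
time: 4.43
eef_pos: [0.4758, 0.1329, 0.0777]
eef_rot: [0.067, 1.569, -0.07]
force: [-0.2, -5.9, 7.5]
grip_width: 0.158
```

```bash
python3 r.py
```

```text
t 4.43 turned 26.96 Tz 0.162 [-1.074  0.121  0.162] [-0.2 -5.9  7.5] -0.033 gw 0.158
```

```bash
cat >> r.py <<'E'
im,d=snapshot("scene");g=im.max(-1)[288:318,292:324]
m=g<45
n,l,st,c=cv2.connectedComponentsWithStats(m.astype(np.uint8))
if n>1:
    k=1+np.argmax(st[1:,4]);print("head",(c[k]+[292,288]).round(2),st[k,4])
E
python3 r.py
python3 -c "
from h import *
u=np.array([np.cos(np.radians(22)),np.sin(np.radians(22))])
for r in(.110,.105,.104): print(proj('scene',[*(AX+r*u),.045]))
"
```

```text
t 4.43 turned 26.96 Tz 0.162 [-1.074  0.121  0.162] [-0.2 -5.9  7.5] -0.033 gw 0.158
head [307.82 302.55] 87
[[307.47755835 302.64285529]]
[[307.77169175 300.17808787]]
[[307.83012371 299.68844206]]
```

>>> jog_arm(
  targets=[
    [0,0,0,1,0.005],
    [0,0,0,2,0.005],
    [0,0,0,3,0.005],
  ],
)

```text
time: 4.73
eef_pos: [0.4757, 0.1327, 0.0777]
eef_rot: [0.108, 1.567, -0.112]
force: [2.9, -5.4, 4.0]
grip_width: 0.156
```

```bash
python3 r.py
```

```text
t 4.73 turned 29.97 Tz 0.032 [-1.017 -0.049  0.032] [ 2.9 -5.4  4. ] -0.091 gw 0.1562
head [307.79 302.6 ] 86
```

>>> jog_arm(
  targets=[
    [0,0,0,1,0.005],
    [0,0,0,2,0.005],
    [0,0,0,3,0.005],
  ],
)

```text
time: 5.03
eef_pos: [0.4757, 0.1326, 0.0777]
eef_rot: [0.149, 1.564, -0.153]
force: [0.7, -5.1, 4.3]
grip_width: 0.158
```

```bash
python3 r.py
```

```text
t 5.03 turned 32.97 Tz 0.081 [-1.083 -0.107  0.081] [ 0.7 -5.1  4.3] -0.07 gw 0.1578
head [307.77 302.5 ] 86
```

>>> jog_arm(
  targets=[
    [0,0,0,1,0.005],
    [0,0,0,2,0.005],
    [0,0,0,3,0.005],
  ],
)

```text
time: 5.33
eef_pos: [0.4757, 0.1325, 0.0777]
eef_rot: [0.19, 1.561, -0.194]
force: [2.0, -5.1, 4.8]
grip_width: 0.153
```

```bash
python3 r.py
```

```text
t 5.33 turned 35.97 Tz 0.078 [-1.181e+00 -1.000e-03  7.800e-02] [ 2.  -5.1  4.8] -0.081 gw 0.153
head [307.82 302.55] 87
```

>>> jog_arm(
  targets=[
    [0,0,0,1,0.005],
    [0,0,0,2,0.005],
    [0,0,0,3,0.005],
  ],
)

```text
time: 5.63
eef_pos: [0.4757, 0.1324, 0.0777]
eef_rot: [0.231, 1.557, -0.236]
force: [0.7, -6.1, 4.8]
grip_width: 0.159
```

```bash
python3 r.py
```

```text
t 5.63 turned 38.97 Tz -0.104 [-1.29   0.124 -0.104] [ 0.7 -6.1  4.8] -0.197 gw 0.1591
head [307.74 302.55] 85
```

>>> jog_arm(
  targets=[
    [0,0,0,1,0.005],
    [0,0,0,2,0.005],
    [0,0,0,3,0.005],
  ],
)

```text
time: 5.93
eef_pos: [0.4756, 0.1323, 0.0777]
eef_rot: [0.272, 1.552, -0.277]
force: [1.3, -6.3, 3.5]
grip_width: 0.155
```

```bash
python3 r.py
```

```text
t 5.93 turned 41.98 Tz 0.072 [-1.286 -0.018  0.072] [ 1.3 -6.3  3.5] -0.074 gw 0.155
head [307.83 302.54] 87
```

>>> jog_arm(
  targets=[
    [0,0,0,1,0.005],
    [0,0,0,2,0.005],
    [0,0,0,3,0.005],
  ],
)

```text
time: 6.23
eef_pos: [0.4756, 0.1322, 0.0777]
eef_rot: [0.313, 1.546, -0.318]
force: [1.2, -7.2, 4.2]
grip_width: 0.158
```

```bash
python3 r.py
```

```text
t 6.23 turned 44.98 Tz 0.049 [-1.389 -0.027  0.049] [ 1.2 -7.2  4.2] -0.057 gw 0.1575
head [307.83 302.6 ] 86
```

>>> jog_arm(
  targets=[
    [0,-0.0005,0,1,0.005],
    [0,-0.001,0,2,0.005],
    [0,-0.001,0,3,0.005],
  ],
)

```text
time: 6.53
eef_pos: [0.4755, 0.132, 0.0777]
eef_rot: [0.355, 1.54, -0.357]
force: [-0.2, -3.9, 7.7]
grip_width: 0.161
```

```bash
python3 r.py
```

```text
t 6.53 turned 47.96 Tz 0.047 [-0.972  0.181  0.047] [-0.2 -3.9  7.7] -0.076 gw 0.1615
head [307.87 302.53] 86
```

>>> jog_arm(
  targets=[
    [0,0,0,1,0.005],
    [0,0,0,2,0.005],
    [0,0,0,3,0.005],
  ],
)

```text
time: 6.83
eef_pos: [0.4755, 0.1319, 0.0777]
eef_rot: [0.396, 1.532, -0.399]
force: [0.1, -3.5, 6.5]
grip_width: 0.161
```

```bash
python3 r.py
```

```text
t 6.83 turned 50.99 Tz -0.107 [-1.011  0.021 -0.107] [ 0.1 -3.5  6.5] -0.3 gw 0.1612
head [307.86 302.33] 84
```

>>> jog_arm(
  targets=[
    [0,0,0,1,0.005],
    [0,0,0,2,0.005],
    [0,0,0,3,0.005],
  ],
)

```text
time: 7.13
eef_pos: [0.4754, 0.1318, 0.0777]
eef_rot: [0.437, 1.524, -0.44]
force: [-0.3, -4.2, 5.9]
grip_width: 0.158
```

```bash
python3 r.py
```

```text
t 7.13 turned 54.01 Tz -0.166 [-1.134  0.096 -0.166] [-0.3 -4.2  5.9] -0.342 gw 0.1582
head [307.82 301.48] 85
```

>>> jog_arm(
  targets=[
    [0,0,0,1,0.005],
    [0,0,0,2,0.005],
    [0,0,0,2,0.005],
  ],
)

```text
time: 7.43
eef_pos: [0.4754, 0.1317, 0.0777]
eef_rot: [0.464, 1.518, -0.467]
force: [-1.2, -5.5, 8.3]
grip_width: 0.159
```

```bash
python3 r.py
```

```text
t 7.43 turned 56.02 Tz -0.332 [-1.208  0.28  -0.332] [-1.2 -5.5  8.3] -0.254 gw 0.1588
head [308.25 301.01] 85
```

>>> jog_arm(
  targets=[
    [0,0,0,1,0.005],
    [0,0,0,2,0.005],
    [0,0,0,2,0.005],
  ],
)

```text
time: 7.73
eef_pos: [0.4754, 0.1317, 0.0777]
eef_rot: [0.491, 1.512, -0.494]
force: [0.7, -5.3, 3.5]
grip_width: 0.158
```

```bash
python3 r.py
```

```text
t 7.73 turned 58.01 Tz -0.354 [-1.092 -0.042 -0.354] [ 0.7 -5.3  3.5] -0.22 gw 0.1583
head [308.4  300.38] 88
```

>>> jog_arm(
  targets=[
    [0,0,0,0.8,0.005],
    [0,0,0,1.5,0.005],
    [0,0,0,1.5,0.005],
  ],
)

```text
time: 8.03
eef_pos: [0.4754, 0.1316, 0.0777]
eef_rot: [0.511, 1.507, -0.515]
force: [1.3, -4.5, 5.9]
grip_width: 0.161
```

```bash
python3 r.py
```

```text
t 8.03 turned 59.50 Tz -0.257 [-1.178 -0.004 -0.257] [ 1.3 -4.5  5.9] -0.168 gw 0.1615
head [308.37 300.14] 84
```

>>> jog_arm(
  targets=[
    [0,0,0,0.5,0.005],
    [0,0,0,1,0.005],
    [0,0,0,1,0.005],
  ],
)

```text
time: 8.33
eef_pos: [0.4753, 0.1316, 0.0777]
eef_rot: [0.524, 1.504, -0.528]
force: [-0.0, -5.6, 6.7]
grip_width: 0.157
```

```bash
python3 r.py
```

```text
t 8.33 turned 60.46 Tz -0.027 [-1.172  0.093 -0.027] [-0.  -5.6  6.7] 0.01 gw 0.1566
head [308.48 300.  ] 86
```

Torque has come back to zero and the head has moved in about 2.6 px (roughly 5 mm), so the knob is at the notch centre. Releasing.

>>> jog_arm(
  targets=[
    [0,0,0,0,0.025],
    [0,0,0,0,0.04],
    [0,0,0,0,0.05],
    [0,0,0,0,0.05],
    [0,0,0,0,0.05],
  ],
)

```text
time: 8.8
eef_pos: [0.4748, 0.1332, 0.0771]
eef_rot: [0.526, 1.507, -0.526]
force: [-0.1, -0.1, -0.7]
grip_width: 0.587
```

```bash
python3 r.py
```

```text
t 8.80 turned 60.46 Tz 0.010 [-0.051  0.008  0.01 ] [-0.1 -0.1 -0.7] -0.003 gw 0.587
head [308.37 299.92] 86
```

>>> jog_arm(
  targets=[
    [-0.02,0,0,0,0.05],
    [-0.05,0,0,0,0.05],
    [-0.085,0,0,0,0.05],
    [-0.12,0,0,0,0.05],
    [-0.15,0,0,0,0.05],
  ],
)

```text
time: 9.27
eef_pos: [0.475, 0.1331, 0.2295]
eef_rot: [0.527, 1.505, -0.525]
force: [0.5, -0.7, -0.5]
grip_width: 0.584
```

```bash
python3 r.py; python3 -c "
from h import *
plan([.2,.42,.25])"
```

```text
t 9.27 turned 60.48 Tz -0.002 [ 0.044 -0.026 -0.002] [ 0.5 -0.7 -0.5] 0.0 gw 0.584
head [308.43 299.91] 91
t 9.3167 tcp [0.4783 0.134  0.2352] x [ 0.01   0.003 -1.   ] ydir 51.47 q [ 0.273  0.202 -0.206  1.152  0.     0.945] gw 0.5868064083542184
shift tool [-0.0168  0.0506 -0.3958] F [ 2.96 -0.31  3.87] T [ 0.064 -0.168  0.026]
```

Free of the knob. I back away so the top camera can see, then verify.

>>> jog_arm(
  targets=[
    [0,0.005,-0.033,0,0.05],
    [0,0.01,-0.066,0,0.05],
    [0,0.015,-0.1,0,0.05],
    [0,0.02,-0.133,0,0.05],
    [0,0.025,-0.166,0,0.05],
  ],
)

```text
time: 9.73
eef_pos: [0.3595, 0.2568, 0.2271]
eef_rot: [0.527, 1.506, -0.527]
force: [0.6, 0.3, 0.5]
grip_width: 0.583
```

>>> jog_arm(
  targets=[
    [0,0.005,-0.03,0,0.05],
    [0,0.01,-0.06,0,0.05],
    [0,0.015,-0.09,0,0.05],
    [0,0.02,-0.1,0,0.05],
    [0,0.02,-0.1,0,0.05],
  ],
)

```text
time: 10.15
eef_pos: [0.2939, 0.3357, 0.2271]
eef_rot: [0.524, 1.507, -0.523]
force: [0.6, -0.3, -0.1]
grip_width: 0.585
```

```bash
python3 r.py
python3 - <<'E'
from h import *
im,d=snapshot("top");cv2.imwrite("pics/top2.png",im);b=im
sc,ds=snapshot("scene")
cv2.imwrite("pics/cmp2.png",np.hstack([cv2.resize(b[105:245,135:335],None,fx=2.2,fy=2.2,interpolation=2),cv2.resize(sc[205:345,240:380],None,fx=2.2,fy=2.2,interpolation=2)]))
P=pts("top",d);g=im.max(-1);m=np.zeros(d.shape,bool);m[145:215,150:220]=1
q=P[m&(d>0)&(P[...,2]>.098)&(P[...,2]<.115)&(g<70)];w,v=np.linalg.eigh(np.cov(q[:,:2].T));print("bar",len(q),q.mean(0).round(4),np.degrees(np.arctan2(v[1,1],v[0,1])))
z=np.load("top0.npz");a=z["im"][120:190,250:345].astype(int);print("dial diff",np.abs(a-im[120:190,250:345]).max(), np.abs(a-im[120:190,250:345]).mean())
E
```

```text
t 10.15 turned 60.25 Tz -0.003 [-0.011 -0.009 -0.003] [ 0.6 -0.3 -0.1] 0.193 gw 0.5852
head [308.42 299.9 ] 101
bar 147 [0.4746 0.1333 0.1059] 140.66564076781412
dial diff 12 1.2879197994987468
```

View pics/cmp2.png

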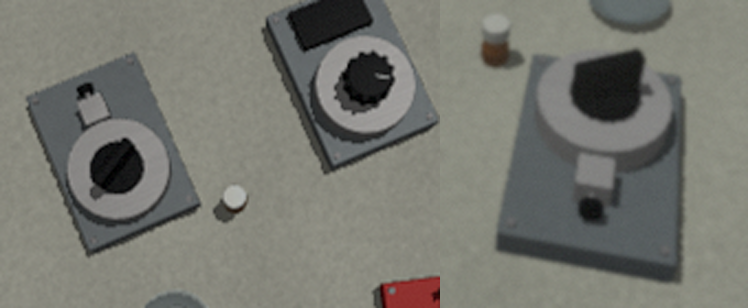

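The picture shows the bar turned (comparison px 117,165), the head close against its block (590,208), and the dial mark unchanged.

```bash
python3 -c "
from cell import job
print(job.close_job())"
```

```text
the job is handed in; nothing more can be done
None
```

I turned the grey turret's wing knob clockwise into its notch, let go, backed the arm away and handed the job in at about 10.3 s of the 38 s allowed.

- **Notch:** The torque dipped and reversed from about 50° on, reaching roughly −0.35 N m. It was back to zero at about 60.5°, where I opened the fingers.
- **Knob angle:** After release the top camera shows the bar at −39.3°, against about 22.3° at the start. That is 61.6° turned, about 1° more than the gripper's 60.5°. The difference is within measuring error and the range in which the knob centres itself.
- **Plunger:** The head moved in by about 2.65 px, or roughly 5 mm. It was still there in three pictures after release.
- **Dial and contact:** The lamp box dial looks unchanged, with picture differences at noise level, and the robot touches nothing.
- **Forces:** Readings stayed under about 10 N. A sideways force of up to about 7 N built up on the wrist while turning, because the grip was slightly off the knob's axis. I shifted the tool 1 mm to ease it.

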